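# Load the pattern roller into its frame and lock it

### The arm

A 6-joint arm with a two-finger parallel gripper is mounted at the origin on the work surface. World frame = base frame: x ahead of the robot, y to its left, z up, the work surface at z = 0. Lengths are in mm, angles in rad, forces in N, time in s.
With the tool pointing down it reaches from about 350 to 975 mm from the base axis. Payload 7.1 kg.
Tool frame: the origin (TCP) lies midway between the tips of the shut fingers; the grasp point (between the pads) lies 19 mm behind it; z points along the fingers, y is the direction in which the jaws open and shut (so a half turn about z gives the same grasp; the last joint's range is limited). The gripper opens to 88 mm and grips with 3 to 60 N. Pads are 20 mm wide; open, the fingers measure 115 mm over their backs; the gripper's body (75 mm by 178 mm) begins 61 mm behind the grasp point.
Start: joints at [-1.364, 0.423, 1.63, -0, 1.089, -0.019], TCP at [139.948, -609.113, 222.675] pointing down, gripper open.
Joint ranges: [-3, 3], [-0.9, 2.11], [0.09, 2.58], [-1.31, 4.45], [0.11, 2.69], [-2.54, 2.54]. Speed limits (rad/s): [2.39, 2.39, 3.01, 3.14, 3.14, 3.14].

### API

Orientations are given as a 3x3 rotation matrix whose columns are the frame's x, y, z axes.
In Python, from bench import arm gives the robot as it stands.
- The arm moves only by the shell command python3 -m crank 'ROWS'. ROWS is a JSON object of lists of equal length, an entry for each row: "gripper": the opening in per cent of the stroke, from 0 (shut) to 100 (fully open); "linear": the shift along the tool's x, y, z normalised to -1 to 1, where 1 is 30 cm, a list of three; "turn": the turn, a rotation vector about the tool's x, y, z normalised to -1 to 1, where 1 is 360 degrees, a list of three. In form: {"gripper": [gripper, ...], "linear": [[dx, dy, dz], ...], "turn": [[rx, ry, rz], ...]}. A call has 1 to 5 rows; each row shifts and turns the pose as measured when the row begins, along the tool's axes as they then stand; what a row does not reach is not made up. A row lasts 1/8 s, in which the tool goes at most 62.5 mm and 10.7 degrees, less where a joint would pass 70% of its speed; a pose out of reach is approached as far as the arm can. A call with a number of a shift or a turn outside -1 to 1 is refused whole. A call with a gripper value outside its range is refused whole. The fingers move at their own pace and stop on an object; the grip force is fixed at half the most. Time passes only in rows, so rows that do not move let the fingers close. It gives the time, the measured TCP pose, the force and the opening at its end, in the units of the state.
- arm.get_obs(): the state, without advancing time (a new reading comes with each control period).
- arm.get_image(name): name is "scene" or "side" or "wrist"; returns the picture (420x560x3 uint8, blue, green, red); there is no depth.
- arm.get_calibration(name): a dict with "fx", "fy", "cx", "cy" (pixels), "pose" (4x4, takes a point from camera to world coordinates); the wrist camera has in their place "mount" (4x4, takes a point from camera to tool coordinates, whose origin is the TCP and whose axes are the flange's). Camera axes: x right, y up, looking along -z (the intrinsics and any distortion apply to the point x, -y, -z); pixel columns grow to the right and rows downward; lengths in mm; the calibration is good to about 2 mm. The wrist camera is an equidistant fisheye: a pixel r from the principal point sees the ray r / f radians off the axis. A picture is of the moment at which its call begins: read the wrist's pose just before it. get_calibration takes no time and is no camera call.
- arm.sign_off(): hands the job in, once; it reports no verdict.
The state is a dict: "t": time; "q": joint angles; "qd": joint speeds; "joint_efforts": joint torques, N m; "ee_pos": TCP position; "orientation": TCP orientation; "force": force on the tool from outside, world axes, zero at the start; "torque": the same for the moment, N m; "grip_width": finger opening in mm.
Only numpy, scipy, OpenCV 4.12 (cv2) and the standard library are available. Lean on these libraries where they do the work, as an engineer would, in place of code of your own. Each camera call takes 0.05 s, during which the arm holds its last target. There are 200 camera calls.

### The job

Put the brick-pattern roller to work: swing aside the keeper that lies across its slot (the left one, seen from the robot), lift the roller off its wooden rest and lower it, without dropping it, into the frame so that both axle ends go right down to the bottom of their two open slots. Then swing both keepers fully across the slots, over the axle. Do not disturb the glue bottle, glue jar or twine spool.

Things in the scene. Friction and masses are not known exactly. Their poses are not given: they have to be found in the camera images.
- frame: Fixed roller frame. Origin: centre of underside, on the bench; x away from robot, y left, z up. Base 180 x 190 mm, bed 200 x 112, top 50 mm high. Two aluminium uprights at y +72 (left) and -72 mm, 18 thick, x -38 to +46, tops 110 mm high; each has an open-topped slot at x = 0, 14 mm wide, bottom 86 mm high, mouth flared to 26 mm in its top 8 mm.
- seat (a point): Where the centre of the roller must come to lie: midway between the two slots, 92 mm above the bench (the axle's centre line when both ends are bottomed). Axes as the frame's; the axle lies along y. The drum has 5 mm end play to each upright.
- keeper_left (a joint): Left keeper: flat steel bar 16 x 7 mm on top of the upright (110 to 117 mm high), turning about an upright pivot at frame x +28, y +72 mm. 0 rad: at its stop, pointing to frame -x across the slot (closed); grows swinging outward (to +y) to 1.6 at the open stop; slot clear above 1.0. Starts below 0.25. Stays where left; takes about 1.5 N at its post.
- keeper_right (a joint): Right keeper, the mirror image (pivot at frame x = +28, y = -72 mm; it opens to frame -y): 0 rad closed across the slot, 1.6 rad open. Begins swung well open, above 1.1 rad.
- post_left (a point): Upright round steel post of the left keeper, 14 mm diameter, 40 mm tall, 45 mm from the pivot near the bar's free end; the point is the middle of its height, 137.5 mm above the bench (post from 117.5 to 157.5 mm).
- post_right (a point): The same post on the right keeper.
- rest: Wooden rest, fixed, 70 x 200 mm with a 12 mm base and two V boards at y = +77 and -77 mm (14 mm thick, tops about 56 mm high) that carry the axle ends, axle centre 50 mm above the bench. Origin: centre of the underside; the axle lies along y.
- roller_center (a point): Centre of the loose roller, lying in the rest at the start: wooden drum 50 mm diameter, 116 mm long, with a brick pattern, on a steel axle 12 mm diameter, 184 mm long. About 0.4 kg. The y axis is the axle; the ends are alike and may go either way round; the turn about the axle does not matter.
- axle_end_a (a point): Centre of one end of the axle, 92 mm from the roller's centre along its +y.
- axle_end_b (a point): Centre of the other end of the axle, 92 mm along the roller's -y.
- glue_bottle: White glue bottle with red cap, 60 mm diameter, 150 mm tall, a bystander. Origin: centre of the underside.
- glue_jar: White glue jar with lid, 72 mm diameter, 85 mm tall, a bystander. Origin: centre of the underside.
- spool: Wooden twine spool standing upright, 56 mm diameter, 64 mm tall, a bystander. Origin: centre of the underside.
Mind the look-alikes: they are no part of the job. What is shaped like the part that bears roller_center but blue or purple is not meant.

How it is judged:
By the outcome, as a careful person would: the job done as asked, in the order asked, and still so for the second after the job is handed in, with the robot touching nothing.
It also fails if it takes over 66 s, if anything falls off the work surface, if the arm or the gripper's body presses on something with over 40 N, if the wrist force passes 120 N, or if a joint passes its speed limit or range.

## Working session

There is one attempt and no reset: what is moved stays moved. The work goes in short steps, Python scripts to look and compute and a shell command to move; the robot and the scene stay as the last step left them, time stands still between calls to the robot, and variables do not carry over. Pictures are saved under pics/ and viewed, about 8 in all and at most 12, crops included, and the job is handed in when it is done.

```bash
ls; mkdir -p pics; python3 - <<'E'
from bench import arm
import cv2,numpy as np
for n in("scene","side"):
    im=arm.get_image(n); cv2.imwrite(f"pics/{n}0.png",im)
    c=arm.get_calibration(n); print(n,c)
print(arm.get_calibration("wrist"))
o=arm.get_obs();print(o)
E
```

```text
pics
scene {'fx': 402.356766359779, 'fy': 402.356766359779, 'cx': 284.31223519526446, 'cy': 201.8966009341563, 'pose': array([[ 4.01555038e-01, -6.56394902e-01,  6.38669933e-01,
         1.15588379e+03],
       [ 9.15592319e-01,  2.71675882e-01, -2.96450537e-01,
        -3.26084180e+02],
       [ 2.10774043e-02,  7.03802492e-01,  7.10082950e-01,
         8.61227473e+02],
       [ 0.00000000e+00,  0.00000000e+00,  0.00000000e+00,
         1.00000000e+00]])}
side {'fx': 464.490273713126, 'fy': 464.490273713126, 'cx': 280.0600795566133, 'cy': 212.67297425278628, 'pose': array([[-8.97018400e-01,  3.28485654e-01, -2.95728194e-01,
         4.79999689e+01],
       [-4.41923307e-01, -6.78449554e-01,  5.86864545e-01,
         8.47639557e+02],
       [-7.86007751e-03,  6.57117477e-01,  7.53747200e-01,
         1.18460051e+03],
       [ 0.00000000e+00,  0.00000000e+00,  0.00000000e+00,
         1.00000000e+00]])}
{'fx': 325.19226210127806, 'fy': 325.19226210127806, 'cx': 280.1796776347671, 'cy': 213.29464148974338, 'mount': array([[ 1.42868454e-03,  9.54292207e-01,  2.98871783e-01,
         8.2
[... 345 characters left out ...]
-1.17587389e-06,
        1.08860144e+00, -1.89921265e-02]), 'qd': array([ 0.00039522, -0.00134432, -0.00172885, -0.00047497, -0.0003558 ,
        0.00045034]), 'joint_efforts': array([-1.22014753e-04, -5.45610309e+01, -2.74324322e+01,  6.45540655e-02,
        1.88674178e-02, -5.57512044e-05]), 'ee_pos': array([ 139.84390311, -608.64591623,  221.99224587]), 'orientation': array([[ 9.74619885e-01,  2.23866036e-01, -2.80157266e-04],
       [ 2.23866210e-01, -9.74618977e-01,  1.33037107e-03],
       [ 2.47783095e-05, -1.35932384e-03, -9.99999076e-01]]), 'force': array([ 0.05977196, -0.64640807, -0.07807349]), 'torque': array([-0.01798748,  0.01080908, -0.0474553 ]), 'grip_width': 87.61158266093}
```

View pics/scene0.png

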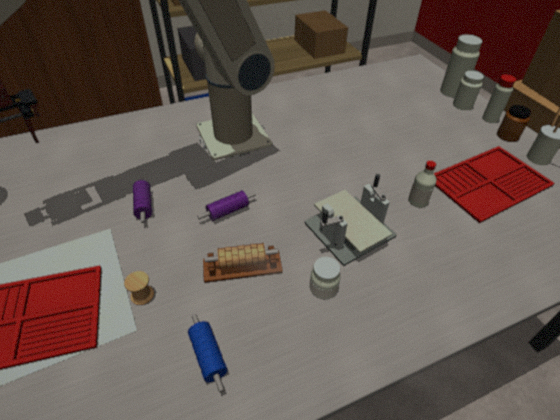

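View pics/side0.png

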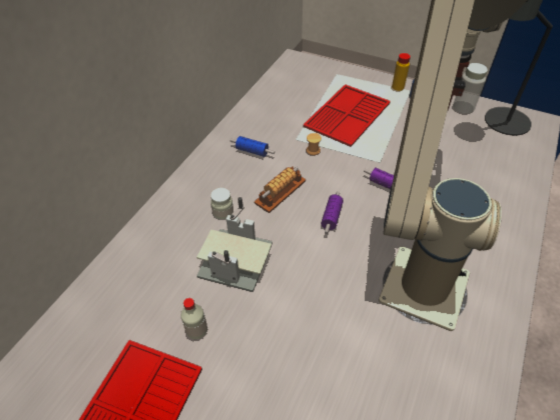

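The scene shows the brick-patterned roller on its wooden rest at scene (241,257) and side (280,187). The blue roller (207,350) and the purple ones (142,200) and (228,205) lie loose and are look-alikes. The frame is at scene (350,225). I'll confirm this in enlarged crops.

```bash
python3 - <<'E'
import cv2
a=cv2.imread("pics/scene0.png")[165:305,195:405]; cv2.imwrite("pics/sc1.png",cv2.resize(a,None,fx=3.8,fy=3.8,interpolation=cv2.INTER_CUBIC))
b=cv2.imread("pics/side0.png")[155:295,180:320]; cv2.imwrite("pics/sd1.png",cv2.resize(b,None,fx=4.2,fy=4.2,interpolation=cv2.INTER_CUBIC))
E
```

```text
(no output)
```

View pics/sc1.png

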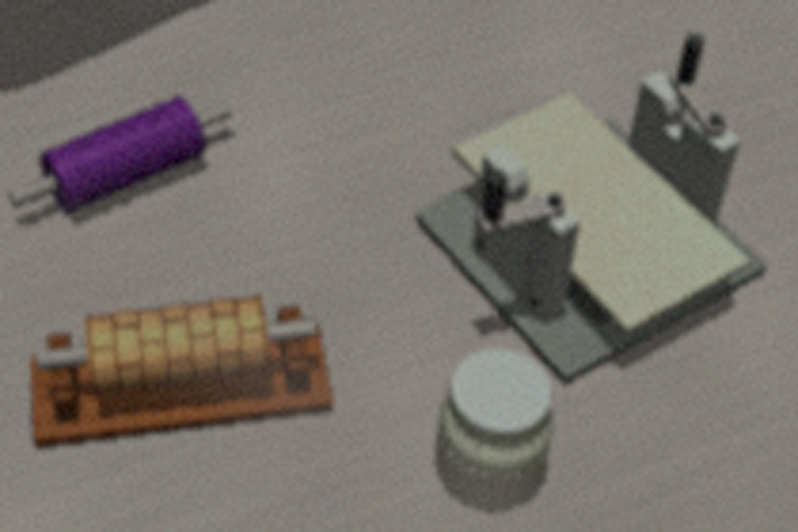

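View pics/sd1.png

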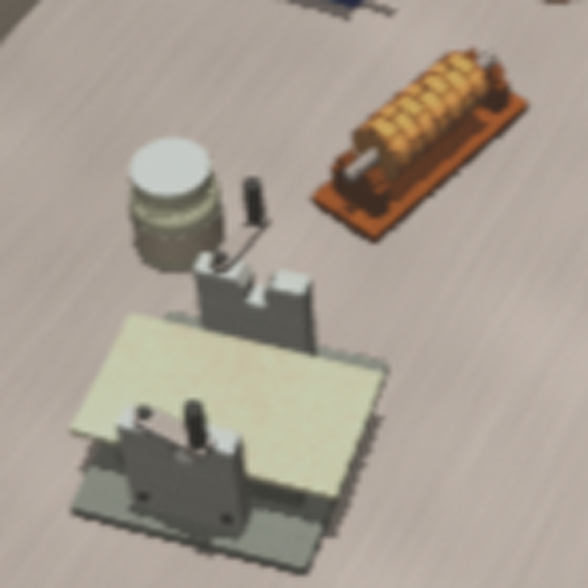

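The crops confirm it: the brick roller sits on the rest with axle ends at scene crop (42,356) and (315,326). The left keeper, in the upper right of the scene view, lies across its slot, and the right keeper is swung out. Next I'll fit the poses.

```bash
cat > h.py <<'E'
import numpy as np, cv2
from scipy.optimize import least_squares as LS
from bench import arm
C={n:arm.get_calibration(n) for n in("scene","side","wrist")}
def proj(n,P,T=None):
    c=C[n]; M=c["pose"] if T is None else T@c["mount"]
    p=(np.atleast_2d(P)-M[:3,3])@M[:3,:3]; x,y,z=p[:,0],-p[:,1],-p[:,2]
    if T is None: return np.c_[c["fx"]*x/z+c["cx"],c["fy"]*y/z+c["cy"]]
    r=np.hypot(x,y); k=np.arctan2(r,z)/np.maximum(r,1e-9)
    return np.c_[c["fx"]*x*k+c["cx"],c["fy"]*y*k+c["cy"]]
def rz(a): return np.array([[np.cos(a),-np.sin(a),0],[np.sin(a),np.cos(a),0],[0,0,1]])
def place(s,P): return np.atleast_2d(P)@rz(s[2]).T+[s[0],s[1],0]
def tool(o): T=np.eye(4);T[:3,:3]=o["orientation"];T[:3,3]=o["ee_pos"];return T
E
python3 - <<'E'
from h import *
def sc(p): return (np.array(p)+.5)/3.8-.5+[195,165]
def sd(p): return (np.array(p)+.5)/4.2-.5+[180,155]
F=[("scene",(90,-95,0),(570,380)),("scene",(90,95,0),(765,270)),("scene",(-100,56,50),(570,95)),("scene",(-100,-56,50),(455,150)),("scene",(100,-56,50),(628,330)),("scene",(100,56,50),(750,262)),
("side",(100,-56,50),(130,315)),("side",(-100,-56,50),(385,368)),("side",(-100,56,50),(335,495)),("side",(100,56,50),(72,430)),("side",(90,95,0),(72,512)),("side",(-90,95,0),(305,573)),("side",(28,-72,118),(220,262)),("side",(28,72,118),(143,412)),("scene",(28,72,118),(716,123)),("scene",(28,-72,118),(556,203))]
R=[("scene",(0,92,50),(315,326)),("scene",(0,-92,50),(42,356)),("side",(0,92,50),(348,174)),("side",(0,-92,50),(490,60)),
("scene",(35,-100,0),(37,443)),("scene",(35,100,0),(331,408)),("side",(-35,100,0),(376,241)),("side",(35,100,12),(313,198)),("side",(-35,-100,12),(527,101))]
def fit(D,x0):
    cv=lambda n,p: sc(p) if n=="scene" else sd(p)
    f=lambda s: np.concatenate([(proj(n,place(s,P))[0]-cv(n,p)) for n,P,p in D])
    r=LS(f,x0,loss="soft_l1",x_scale=[100,100,1]);print(r.x.round(3));print(r.fun.reshape(-1,2).round(1).tolist());return r.x
fr=fit(F,[550,0,0]);ro=fit(R,[600,-200,0])
for n,top,bot in (("left",((693,40),(194,405)),((687,82),(198,446))),("right",((494,158),(253,183)),((492,218),(256,222)))):
    for z,(a,b) in zip((157.5,117.5),(top,bot)):
        r=LS(lambda X:np.r_[proj("scene",X)[0]-sc(a),proj("side",X)[0]-sd(b)],[500,0,100],x_scale=100)
        d=(r.x-[fr[0],fr[1],0])@rz(fr[2]); s=1 if n=="left" else -1
        print(n,r.x.round(1),r.cost.round(2),"frame",d.round(1),"ang",np.arctan2(s*(d[1]-s*72),28-d[0]).round(2))
for nm,P,z,(a,b) in [("jar",0,85,((500,385),(172,165)))]:
    r=LS(lambda X:np.r_[proj("scene",X)[0]-sc(a),proj("side",X)[0]-sd(b)],[500,0,100],x_scale=100);print("jar",r.x,r.cost)
r=LS(lambda X:np.r_[proj("scene",X)[0]-(431,165),proj("side",X)[0]-(189,303)],[500,0,100],x_scale=100);print("bottle",r.x,r.cost)
r=LS(lambda X:np.r_[proj("scene",X)[0]-(138,278),proj("side",X)[0]-(314,139)],[500,0,100],x_scale=100);print("spool",r.x,r.cost)
E
```

```text
[5.53405e+02 1.58999e+02 1.69000e-01]
[[-1.2, 2.0], [0.2, 0.9], [-0.3, -0.5], [-0.6, -0.5], [0.4, -0.5], [0.3, -0.6], [-0.4, -0.8], [-0.5, 0.7], [0.0, -0.2], [-0.7, -0.3], [-0.4, 0.7], [0.5, 0.6], [-0.4, -1.1], [0.1, 0.1], [-0.1, -0.6], [-0.2, -0.3]]
[ 5.54052e+02 -1.60541e+02 -2.50000e-01]
[[0.3, -0.6], [-1.2, 0.1], [-0.2, 1.2], [0.8, -0.8], [-0.4, 0.9], [1.1, 0.2], [-0.2, 1.5], [-0.6, -0.5], [0.8, 0.3]]
left [524.  236.8 155.8] 0.0 frame [-15.9  81.7 155.8] ang 0.22
left [523.7 240.5 114.2] 0.02 frame [-15.5  85.4 114.2] ang 0.3
right [580.9  50.8 163.5] 0.88 frame [   8.9 -111.3  163.5] ang 1.12
right [587.1  48.9 114.8] 0.0 frame [  14.7 -114.2  114.8] ang 1.26
jar [689.83896266   3.65885698  85.31205902] 0.005498859212016602
bottle [531.93330724 411.92364893 141.90657648] 0.2022253711855056
spool [ 535.39505142 -408.50721832   61.63906705] 0.019640720492010117
```

Poses in world coordinates are frame (553, 159, yaw 0.169), roller (554, -160.5, yaw -0.25), jar (690, 4), bottle (532, 412) and spool (535, -409). The left keeper is at about 0.25 rad and the right at about 1.15 rad. I'll close the gripper, go to the inside of the left post, then look with the wrist camera.

```bash
cat >> h.py <<'E'
from scipy.spatial.transform import Rotation as Ro
FR=np.array([553.4,159.0,.169]); RO=np.array([554.,-160.5,-.25])
def plan(wps,ref=None,n=None):
    """wps: list of (x,y,z,yaw of tool x[,steps]) in frame ref; prints rows in tool axes"""
    o=arm.get_obs(); p=o["ee_pos"].copy(); R=o["orientation"].copy(); k=0
    for x,y,z,a,*s in wps:
        P=np.array([x,y,z],float)
        if ref is not None: P=place(ref,P)[0]; a=a+ref[2]
        G=rz(a)@np.diag([1,-1,-1]); w=Ro.from_matrix(R.T@G).as_rotvec()
        N=s[0] if s else max(1,int(np.ceil(max(np.linalg.norm(P-p)/56,np.linalg.norm(w)/.17))))
        d=(P-p)/N; st=Ro.from_rotvec(w/N).as_matrix()
        for i in range(N):
            k+=1; print(k,(R.T@d/300).round(3).tolist(),(w/N/2/np.pi).round(4).tolist()); R=R@st
        p=P
def st():
    o=arm.get_obs(); y=np.arctan2(o["orientation"][1,0],o["orientation"][0,0])
    print("t",round(o["t"],2),"p",o["ee_pos"].round(1),"yaw",y.round(3),"z",o["orientation"][:,2].round(3),"F",o["force"].round(1),"w",round(o["grip_width"],1),
     "inframe",((o["ee_pos"]-[FR[0],FR[1],0])@rz(FR[2])).round(1))
E
python3 -c "
from h import *
plan([(-17,50,200,np.pi/2)],FR)"
```

```text
1 [0.11, -0.139, 0.005] [-0.0, -0.0, -0.0142]
2 [0.122, -0.128, 0.004] [-0.0, -0.0, -0.0142]
3 [0.133, -0.117, 0.004] [-0.0, -0.0, -0.0142]
4 [0.143, -0.105, 0.004] [-0.0, -0.0, -0.0142]
5 [0.151, -0.091, 0.004] [-0.0, -0.0, -0.0142]
6 [0.159, -0.078, 0.004] [-0.0, -0.0, -0.0142]
7 [0.165, -0.063, 0.004] [-0.0, -0.0, -0.0142]
8 [0.17, -0.048, 0.004] [-0.0, -0.0, -0.0142]
9 [0.174, -0.033, 0.004] [-0.0, -0.0, -0.0142]
10 [0.176, -0.017, 0.004] [-0.0, -0.0, -0.0142]
11 [0.177, -0.002, 0.004] [-0.0, -0.0, -0.0142]
12 [0.176, 0.014, 0.004] [-0.0, -0.0, -0.0142]
13 [0.174, 0.03, 0.004] [-0.0, -0.0, -0.0142]
14 [0.171, 0.045, 0.004] [-0.0, -0.0, -0.0142]
15 [0.166, 0.06, 0.004] [-0.0, -0.0, -0.0142]
16 [0.16, 0.075, 0.004] [-0.0, -0.0, -0.0142]
17 [0.153, 0.089, 0.004] [-0.0, -0.0, -0.0142]
```

```bash
python3 -m crank '{"gripper":[0,0,0,0,0],"linear":[[0.11,-0.139,0.005],[0.122,-0.128,0.004],[0.133,-0.117,0.004],[0.143,-0.105,0.004],[0.151,-0.091,0.004]],"turn":[[0,0,-0.0142],[0,0,-0.0142],[0,0,-0.0142],[0,0,-0.0142],[0,0,-0.0142]]}'
python3 -m crank '{"gripper":[0,0,0,0,0],"linear":[[0.159,-0.078,0],[0.165,-0.063,0],[0.17,-0.048,0],[0.174,-0.033,0],[0.176,-0.017,0]],"turn":[[0,0,-0.0142],[0,0,-0.0142],[0,0,-0.0142],[0,0,-0.0142],[0,0,-0.0142]]}'
python3 -c "
from h import *
st();plan([(-17,50,200,np.pi/2)],FR)"
```

```text
t: 0.72
ee_pos: [254.2, -364.0, 213.9]
orientation: [[0.777, 0.629, -0.001], [0.629, -0.777, 0.002], [0.001, -0.002, -1.0]]
force: [1.0, 0.4, 0.4]
grip_width: 41.5
t: 1.35
ee_pos: [366.7, -114.7, 214.3]
orientation: [[0.418, 0.908, 0.0], [0.908, -0.418, 0.002], [0.002, -0.001, -1.0]]
force: [1.2, -0.5, 0.4]
grip_width: 0.4
t 1.35 p [ 366.7 -114.7  214.3] yaw 1.139 z [ 0.     0.002 -1.   ] F [ 1.2 -0.5  0.4] w 0.4 inframe [-230.  -238.4  214.3]
1 [0.171, 0.006, 0.007] [0.0, -0.0001, -0.0137]
2 [0.169, 0.021, 0.007] [0.0, -0.0001, -0.0137]
3 [0.167, 0.035, 0.007] [0.0, -0.0001, -0.0137]
4 [0.163, 0.049, 0.007] [0.0, -0.0001, -0.0137]
5 [0.159, 0.063, 0.007] [0.0, -0.0001, -0.0137]
6 [0.153, 0.077, 0.007] [0.0, -0.0001, -0.0137]
7 [0.146, 0.089, 0.007] [0.0, -0.0001, -0.0137]
```

```bash
python3 -m crank '{"gripper":[0,0,0,0,0],"linear":[[0.171,0.006,0.007],[0.169,0.021,0.007],[0.167,0.035,0.007],[0.163,0.049,0.007],[0.159,0.063,0.007]],"turn":[[0,0,-0.0137],[0,0,-0.0137],[0,0,-0.0137],[0,0,-0.0137],[0,0,-0.0137]]}'
python3 -m crank '{"gripper":[0,0,0],"linear":[[0.153,0.077,0.007],[0.146,0.089,0.007],[0,0,0]],"turn":[[0,0,-0.0137],[0,0,-0.0137],[0,0,0]]}'
python3 - <<'E'
from h import *
st(); o=arm.get_obs(); im=arm.get_image("wrist")
cv2.imwrite("pics/w1.png",im)
T=tool(o); v=im.copy()
P=[(28,72,117),(28,-72,117),(0,72,110),(0,-72,110),(100,56,50),(-100,56,50),(100,-56,50),(-100,-56,50)]
for u in proj("wrist",place(FR,P),T): cv2.drawMarker(v,tuple(int(round(a)) for a in u),(0,0,255),0,8,1)
cv2.imwrite("pics/w1v.png",cv2.resize(v,None,fx=1.42,fy=1.42,interpolation=cv2.INTER_CUBIC))
E
```

```text
t: 1.98
ee_pos: [482.4, 123.7, 204.1]
orientation: [[-0.015, 1.0, 0.001], [1.0, 0.015, 0.001], [0.001, 0.001, -1.0]]
force: [0.4, -0.7, -0.2]
grip_width: 0.7
t: 2.35
ee_pos: [528.3, 222.4, 198.8]
orientation: [[-0.196, 0.981, 0.001], [0.981, 0.196, 0.001], [0.001, 0.001, -1.0]]
force: [-1.2, -0.3, -0.2]
grip_width: 0.3
t 2.35 p [528.3 222.4 198.8] yaw 1.769 z [ 0.001  0.001 -1.   ] F [-1.2 -0.3 -0.2] w 0.3 inframe [-14.1  66.8 198.8]
```

View pics/w1v.png

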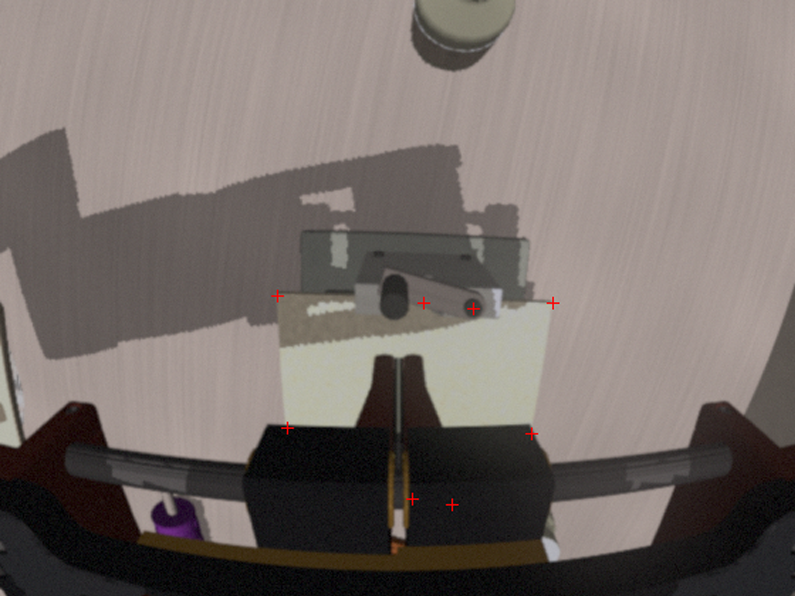

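The wrist view shows the predicted marks on the left pivot (473,308) and the bed corners, so the frame pose holds to about 1–2 mm. The post is at (394,290) and the fingers are just inside it. I need to step back about 20 mm, then go down.

```bash
python3 -c "
from h import *
h=np.pi/2
plan([(-17,47,198,h,1),(-17,47,129,h,2),(-15,66,129,h,2),(-5,87,129,h,2),(8,96,129,h,1),(16,99,129,h,1)],FR)"
```

```text
1 [-0.061, -0.007, 0.002] [-0.0001, -0.0001, 0.0043]
2 [0.0, -0.0, 0.115] [-0.0, 0.0, 0.0]
3 [0.0, -0.0, 0.115] [-0.0, 0.0, 0.0]
4 [0.032, 0.003, 0.0] [-0.0, 0.0, 0.0]
5 [0.032, 0.003, 0.0] [-0.0, 0.0, 0.0]
6 [0.035, 0.017, 0.0] [-0.0, 0.0, 0.0]
7 [0.035, 0.017, 0.0] [-0.0, 0.0, 0.0]
8 [0.03, 0.043, 0.0] [-0.0, 0.0, 0.0]
9 [0.01, 0.027, -0.0] [0.0, 0.0, 0.0]
```

```bash
python3 -m crank '{"gripper":[0,0],"linear":[[-0.062,-0.007,0.002],[0,0,0]],"turn":[[0,0,0.0043],[0,0,0]]}'
python3 -m crank '{"gripper":[0,0,0],"linear":[[0,0,0.115],[0,0,0.1],[0,0,0]],"turn":[[0,0,0],[0,0,0],[0,0,0]]}'
python3 -c "
from h import *
st()"
```

```text
t: 2.65
ee_pos: [527.3, 198.8, 197.4]
orientation: [[-0.164, 0.986, -0.003], [0.986, 0.164, -0.001], [-0.0, -0.003, -1.0]]
force: [0.2, -0.5, 0.9]
grip_width: 0.4
t: 3.02
ee_pos: [527.3, 194.6, 133.3]
orientation: [[-0.157, 0.988, -0.001], [0.988, 0.157, -0.0], [-0.0, -0.001, -1.0]]
force: [0.3, -0.6, 0.2]
grip_width: 0.3
t 3.02 p [527.3 194.6 133.3] yaw 1.729 z [-0.001 -0.    -1.   ] F [ 0.3 -0.6  0.2] w 0.3 inframe [-19.7  39.5 133.3]
```

```bash
python3 -m crank '{"gripper":[0,0,0,0,0],"linear":[[0.045,0.005,0.01],[0.04,0.01,0],[0.035,0.018,0],[0.03,0.028,0],[0.025,0.03,0]],"turn":[[0,0,0],[0,0,0],[0,0,0],[0,0,0],[0,0,0]]}'
python3 -m crank '{"gripper":[0],"linear":[[0,0,0]],"turn":[[0,0,0]]}'
python3 -c "
from h import *
st()"
```

```text
t: 3.65
ee_pos: [547.9, 253.5, 133.8]
orientation: [[-0.156, 0.988, 0.002], [0.988, 0.156, -0.0], [-0.001, 0.002, -1.0]]
force: [1.4, -7.2, -2.6]
grip_width: 0.2
t: 3.78
ee_pos: [549.2, 254.6, 133.9]
orientation: [[-0.157, 0.988, 0.004], [0.988, 0.157, 0.001], [-0.0, 0.004, -1.0]]
force: [1.3, -0.2, -0.3]
grip_width: 0.6
t 3.77 p [549.2 254.6 133.9] yaw 1.728 z [ 0.004  0.001 -1.   ] F [ 1.3 -0.2 -0.3] w 0.6 inframe [ 11.9  94.9 133.9]
```

```bash
python3 -m crank '{"gripper":[0,0],"linear":[[0.015,0.015,0],[0.005,0.025,0]],"turn":[[0,0,0],[0,0,0]]}'
python3 -m crank '{"gripper":[0,0,0],"linear":[[-0.05,-0.03,0],[-0.04,-0.02,-0.12],[0,0,-0.18]],"turn":[[0,0,0],[0,0,0],[0,0,0]]}'
python3 -c "
from h import *
st(); cv2.imwrite('pics/s2.png',cv2.resize(arm.get_image('side')[200:295,180:290],None,fx=5,fy=5,interpolation=cv2.INTER_CUBIC)); print(C['wrist']['mount'][:3,3])"
```

```text
t: 4.03
ee_pos: [560.9, 260.3, 133.8]
orientation: [[-0.157, 0.988, 0.004], [0.988, 0.157, -0.003], [-0.004, 0.004, -1.0]]
force: [-1.5, -2.3, 0.8]
grip_width: 0.3
t: 4.4
ee_pos: [546.1, 228.5, 221.0]
orientation: [[-0.156, 0.988, -0.005], [0.988, 0.156, -0.005], [-0.004, -0.005, -1.0]]
force: [-0.0, -0.4, 0.0]
grip_width: 0.4
t 4.4 p [546.1 228.5 221. ] yaw 1.728 z [-0.005 -0.005 -1.   ] F [-0.  -0.4  0. ] w 0.4 inframe [  4.5  69.8 221. ]
[  83.0881478    -0.23836722 -162.17915488]
```

View pics/s2.png

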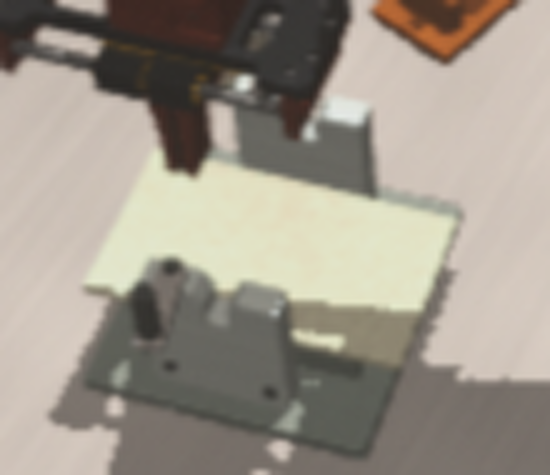

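The left keeper is now swung wide open, with its post at (145,310), and the slot is clear. Now to the roller, opening the gripper on the way.

```bash
python3 -c "
from h import *
plan([(0,0,150,np.pi/2)],RO)"
```

```text
1 [-0.161, -0.024, 0.033] [0.0001, -0.0, 0.0081]
2 [-0.162, -0.016, 0.033] [0.0001, -0.0, 0.0081]
3 [-0.163, -0.007, 0.033] [0.0001, -0.0, 0.0081]
4 [-0.163, 0.001, 0.033] [0.0001, -0.0, 0.0081]
5 [-0.163, 0.009, 0.033] [0.0001, -0.0, 0.0081]
6 [-0.162, 0.017, 0.033] [0.0001, -0.0, 0.0081]
7 [-0.161, 0.026, 0.033] [0.0001, -0.0, 0.0081]
8 [-0.159, 0.034, 0.033] [0.0001, -0.0, 0.0081]
```

```bash
python3 -m crank '{"gripper":[100,100,100,100,100],"linear":[[-0.161,-0.024,0],[-0.162,-0.016,0],[-0.163,-0.007,0],[-0.163,0.001,0],[-0.163,0.009,0.03]],"turn":[[0,0,0.0081],[0,0,0.0081],[0,0,0.0081],[0,0,0.0081],[0,0,0.0081]]}'
python3 -m crank '{"gripper":[100,100,100,100],"linear":[[-0.162,0.017,0.08],[-0.161,0.026,0.08],[-0.13,0.034,0.06],[0,0,0]],"turn":[[0,0,0.0081],[0,0,0.0081],[0,0,0.0081],[0,0,0]]}'
python3 - <<'E'
from h import *
st(); plan([(0,0,150,np.pi/2)],RO)
o=arm.get_obs(); im=arm.get_image("wrist"); cv2.imwrite("pics/w2.png",im)
T=tool(o); v=cv2.resize(im,None,fx=1.42,fy=1.42,interpolation=cv2.INTER_CUBIC)
P=[(0,92,50),(0,-92,50),(0,58,75),(0,-58,75),(35,100,12),(-35,100,12),(35,-100,12),(-35,-100,12)]
for u in proj("wrist",place(RO,P),T): cv2.drawMarker(v,tuple(int(round(a*1.42)) for a in u),(255,0,0),0,8,1)
cv2.imwrite("pics/w2v.png",v)
E
```

```text
t: 5.08
ee_pos: [551.0, -19.2, 223.6]
orientation: [[0.101, 0.995, 0.017], [0.995, -0.101, 0.005], [0.007, 0.017, -1.0]]
force: [0.8, -1.0, -0.0]
grip_width: 47.0
t: 5.58
ee_pos: [551.3, -164.8, 155.3]
orientation: [[0.262, 0.965, 0.021], [0.965, -0.262, 0.006], [0.011, 0.018, -1.0]]
force: [-0.8, 1.1, -0.0]
grip_width: 86.4
t 5.58 p [ 551.3 -164.8  155.3] yaw 1.306 z [ 0.021  0.006 -1.   ] F [-0.8  1.1 -0. ] w 86.4 inframe [ -56.5 -318.8  155.3]
1 [0.016, 0.005, 0.018] [0.003, -0.0018, -0.0024]
```

View pics/w2v.png

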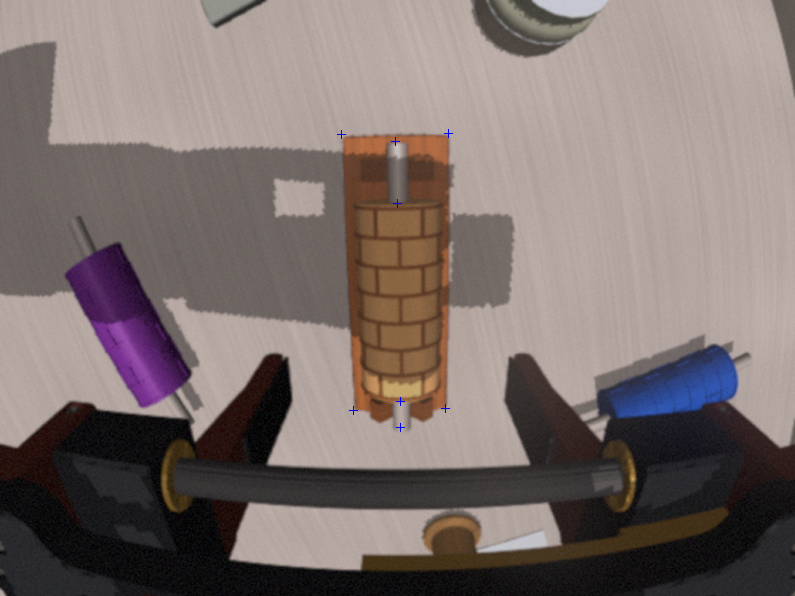

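The predicted marks fit the brick roller and rest to about 1 mm: axle ends at (398,143) and (401,425), drum near face at about (401,400). The wooden rest and brick pattern confirm the right part. I'll apply a 1 mm correction and descend.

```bash
sed -i 's/RO=np.array(.*/RO=np.array([554.5,-161.9,-.25])/' h.py; python3 -c "
from h import *
plan([(0,0,150,np.pi/2,1),(0,0,31,np.pi/2,3)],RO)"
```

```text
1 [0.008, 0.007, 0.02] [0.0031, -0.0018, -0.0022]
2 [-0.0, 0.0, 0.132] [0.0, 0.0, 0.0]
3 [-0.0, 0.0, 0.132] [0.0, 0.0, 0.0]
4 [-0.0, 0.0, 0.132] [0.0, 0.0, 0.0]
```

```bash
python3 -m crank '{"gripper":[100,100,100,100],"linear":[[0.008,0.007,0.02],[0,0,0.132],[0,0,0.12],[0,0,0]],"turn":[[0.003,-0.0018,-0.0022],[0,0,0],[0,0,0],[0,0,0]]}'
python3 -c "
from h import *
st();plan([(0,0,31,np.pi/2)],RO)"
```

```text
t: 6.12
ee_pos: [556.9, -157.5, 75.3]
orientation: [[0.239, 0.971, 0.003], [0.971, -0.239, -0.002], [-0.001, 0.004, -1.0]]
force: [0.1, 0.0, -0.0]
grip_width: 88.0
t 6.12 p [ 556.9 -157.5   75.3] yaw 1.329 z [ 0.003 -0.002 -1.   ] F [ 0.1  0.  -0. ] w 88.0 inframe [ -49.8 -312.6   75.3]
1 [-0.016, -0.005, 0.148] [0.0006, 0.0001, 0.0014]
```

```bash
python3 -m crank '{"gripper":[100,100,100],"linear":[[-0.016,-0.005,0.09],[0,0,0.055],[0,0,0]],"turn":[[0.0006,0,0.0014],[0,0,0],[0,0,0]]}'
python3 -c "
from h import *
st();plan([(0,0,31,np.pi/2)],RO)"
```

```text
t: 6.5
ee_pos: [557.9, -160.2, 34.9]
orientation: [[0.243, 0.97, 0.005], [0.97, -0.243, -0.002], [-0.001, 0.005, -1.0]]
force: [-0.4, -0.1, -0.5]
grip_width: 87.9
t 6.5 p [ 557.9 -160.2   34.9] yaw 1.325 z [ 0.005 -0.002 -1.   ] F [-0.4 -0.1 -0.5] w 87.9 inframe [ -49.2 -315.4   34.9]
1 [-0.008, -0.01, 0.013] [0.0008, 0.0002, 0.0007]
```

```bash
python3 -m crank '{"gripper":[100,100],"linear":[[-0.008,-0.01,0.01],[0,0,0]],"turn":[[0.0008,0.0002,0.0007],[0,0,0]]}'
python3 -m crank '{"gripper":[0,0,0,0,0],"linear":[[0,0,0],[0,0,0],[0,0,0],[0,0,0],[0,0,0]],"turn":[[0,0,0],[0,0,0],[0,0,0],[0,0,0],[0,0,0]]}'
python3 -c "
from h import *
st()"
```

```text
t: 6.75
ee_pos: [555.7, -161.8, 33.7]
orientation: [[0.247, 0.969, 0.002], [0.969, -0.247, -0.001], [-0.0, 0.003, -1.0]]
force: [0.4, 0.5, -0.4]
grip_width: 87.6
t: 7.38
ee_pos: [555.0, -161.9, 34.7]
orientation: [[0.247, 0.969, 0.001], [0.969, -0.247, -0.0], [-0.0, 0.001, -1.0]]
force: [-1.7, 0.6, 1.7]
grip_width: 49.4
t 7.38 p [ 555.  -161.9   34.7] yaw 1.321 z [ 0.001 -0.    -1.   ] F [-1.7  0.6  1.7] w 49.4 inframe [ -52.4 -316.6   34.7]
```

The gripper has the drum (49.4 mm). Lifting and carrying.

```bash
python3 -m crank '{"gripper":[0,0,0,0,0],"linear":[[0,0,-0.05],[0,0,-0.13],[0,0,-0.17],[0,0,-0.17],[0,0,0]],"turn":[[0,0,0],[0,0,0],[0,0,0],[0,0,0],[0,0,0]]}'
python3 -c "
from h import *
st();plan([(0,0,200,np.pi/2)],FR)"
```

```text
t: 8.0
ee_pos: [554.6, -161.6, 196.3]
orientation: [[0.247, 0.969, 0.001], [0.969, -0.247, -0.0], [0.0, 0.001, -1.0]]
force: [0.1, -0.3, -4.6]
grip_width: 49.4
t 8.0 p [ 554.6 -161.6  196.3] yaw 1.321 z [ 0.001 -0.    -1.   ] F [ 0.1 -0.3 -4.6] w 49.4 inframe [ -52.7 -316.3  196.3]
1 [0.172, -0.045, -0.002] [0.0, 0.0, -0.0111]
2 [0.175, -0.033, -0.002] [0.0, 0.0, -0.0111]
3 [0.177, -0.02, -0.002] [0.0, 0.0, -0.0111]
4 [0.178, -0.008, -0.002] [0.0, 0.0, -0.0111]
5 [0.178, 0.005, -0.002] [0.0, 0.0, -0.0111]
6 [0.177, 0.017, -0.002] [0.0, 0.0, -0.0111]
```

```bash
python3 -m crank '{"gripper":[0,0,0,0,0],"linear":[[0.10,-0.028,-0.002],[0.13,-0.03,-0.002],[0.15,-0.025,-0.002],[0.15,-0.01,-0.002],[0.15,-0.005,-0.002]],"turn":[[0,0,-0.008],[0,0,-0.0111],[0,0,-0.0111],[0,0,-0.0111],[0,0,-0.0111]]}'
python3 -c "
from h import *
st();plan([(0,0,200,np.pi/2)],FR)"
```

```text
t: 8.62
ee_pos: [544.1, 48.1, 193.5]
orientation: [[-0.083, 0.997, -0.007], [0.997, 0.083, -0.0], [0.0, -0.007, -1.0]]
force: [-0.1, 0.2, -4.8]
grip_width: 49.1
t 8.62 p [544.1  48.1 193.5] yaw 1.654 z [-0.007 -0.    -1.   ] F [-0.1  0.2 -4.8] w 49.1 inframe [ -27.8 -107.7  193.5]
1 [0.183, 0.031, -0.011] [-0.0005, -0.0001, -0.0068]
2 [0.181, 0.039, -0.011] [-0.0005, -0.0001, -0.0068]
```

```bash
python3 -m crank '{"gripper":[0,0,0,0],"linear":[[0.14,0.03,-0.011],[0.10,0.03,-0.01],[0.05,0.02,-0.002],[0,0,0]],"turn":[[-0.0005,0,-0.0068],[-0.0005,0,-0.0045],[0,0,0],[0,0,0]]}'
python3 -c "
from h import *
st();plan([(0,0,200,np.pi/2)],FR)"
```

```text
t: 9.12
ee_pos: [553.9, 142.1, 194.4]
orientation: [[-0.16, 0.987, -0.01], [0.987, 0.16, -0.001], [0.0, -0.01, -1.0]]
force: [-0.3, -0.5, -4.3]
grip_width: 49.7
t 9.12 p [553.9 142.1 194.4] yaw 1.732 z [-0.01  -0.001 -1.   ] F [-0.3 -0.5 -4.3] w 49.7 inframe [ -2.4 -16.8 194.4]
1 [0.056, 0.007, -0.019] [-0.0016, -0.0001, -0.0013]
```

```bash
python3 -m crank '{"gripper":[0,0,0],"linear":[[0.056,0.007,0.04],[0,0,0.06],[0,0,0]],"turn":[[-0.0016,0,-0.0013],[0,0,0],[0,0,0]]}'
python3 -c "
from h import *
st();plan([(0,0,160,np.pi/2)],FR)"
```

```text
t: 9.5
ee_pos: [551.8, 157.9, 161.2]
orientation: [[-0.165, 0.986, -0.002], [0.986, 0.165, -0.0], [0.0, -0.002, -1.0]]
force: [-0.8, -0.3, -3.5]
grip_width: 49.3
t 9.5 p [551.8 157.9 161.2] yaw 1.737 z [-0.002 -0.    -1.   ] F [-0.8 -0.3 -3.5] w 49.3 inframe [ -1.8  -0.8 161.2]
1 [0.003, 0.006, 0.004] [-0.0003, -0.0, -0.0005]
```

```bash
python3 -m crank '{"gripper":[0,0],"linear":[[0.003,0.006,0.034],[0,0,0]],"turn":[[-0.0003,0,-0.0005],[0,0,0]]}'
python3 - <<'E'
from h import *
st(); o=arm.get_obs(); T=tool(o)
im=arm.get_image("wrist"); s=arm.get_image("side"); c=arm.get_image("scene")
pz=o["ee_pos"][2]+15.3
P=[(0,72,110),(28,72,117),(13,81,110),(-13,81,110),(0,92,pz),(0,58,pz+25)]
v=cv2.resize(im[80:380,130:430],None,fx=2,fy=2,interpolation=cv2.INTER_CUBIC)
for u in proj("wrist",place(FR,P),T): cv2.drawMarker(v,tuple(int(round(a)) for a in (u-[130,80])*2),(255,0,0),0,8,1)
def cr(i,n,x,y,w,h,f):
    q=cv2.resize(i[y:y+h,x:x+w],None,fx=f,fy=f,interpolation=cv2.INTER_CUBIC)
    for u in proj(n,place(FR,[(0,81,86),(0,-81,86),(0,92,pz),(0,-92,pz)])): cv2.drawMarker(q,tuple(int(round(a)) for a in (u-[x,y])*f),(255,0,0),0,8,1)
    return q
for n,i in(("wrist",im),("side",s),("scene",c)): cv2.imwrite(f"pics/{n}3.png",i)
a=cr(s,"side",195,200,80,100,3); b=cr(c,"scene",295,160,120,100,2)
cv2.imwrite("pics/c3.png",np.hstack([cv2.resize(v,(460,460)),np.vstack([cv2.resize(a,(330,300)),cv2.resize(b,(330,160*1))])]) )
cv2.imwrite("pics/c3b.png",v)
E
```

```text
t: 9.75
ee_pos: [553.6, 158.7, 150.4]
orientation: [[-0.167, 0.986, 0.0], [0.986, 0.167, 0.0], [0.0, 0.0, -1.0]]
force: [0.4, 0.3, -4.7]
grip_width: 49.4
t 9.75 p [553.6 158.7 150.4] yaw 1.739 z [ 0.  0. -1.] F [ 0.4  0.3 -4.7] w 49.4 inframe [ 1.000e-01 -3.000e-01  1.504e+02]
```

View pics/c3.png

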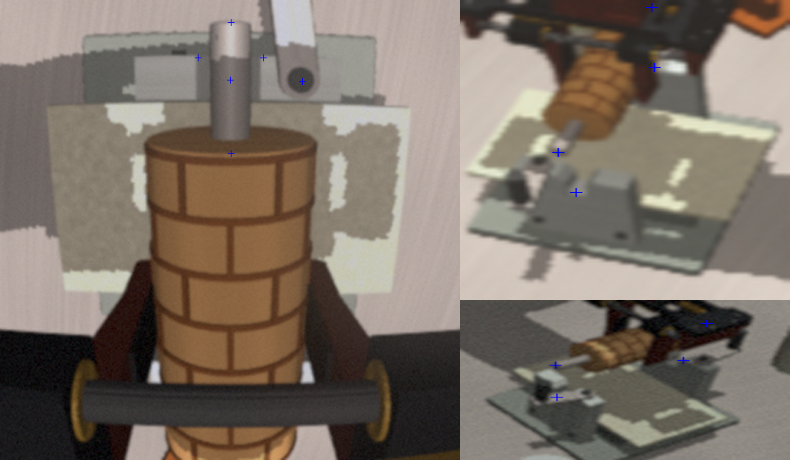

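The axle tip (231,22) and drum rim (231,152) in the wrist view sit exactly on the predicted marks, so the axle is above both slots and the left keeper is clear. Lowering.

```bash
python3 -m crank '{"gripper":[0,0,0,0],"linear":[[0,0,0.06],[0,0,0.06],[0,0,0.02],[0,0,0]],"turn":[[0,0,0],[0,0,0],[0,0,0],[0,0,0]]}'
python3 -c "
from h import *
st();plan([(0,0,100,np.pi/2)],FR)"
```

```text
t: 10.4
ee_pos: [554.4, 158.9, 106.4]
orientation: [[-0.167, 0.986, 0.002], [0.986, 0.167, 0.001], [0.0, 0.002, -1.0]]
force: [-0.1, -0.9, -3.1]
grip_width: 49.6
t 10.4 p [554.4 158.9 106.4] yaw 1.739 z [ 0.002  0.001 -1.   ] F [-0.1 -0.9 -3.1] w 49.6 inframe [  1.   -0.3 106.4]
1 [0.001, -0.003, 0.021] [0.0004, -0.0, -0.0001]
```

```bash
python3 -m crank '{"gripper":[0,0,0,0],"linear":[[0.001,-0.004,0.02],[0,0,0.025],[0,0,0.02],[0,0,0]],"turn":[[0.0004,0,0],[0,0,0],[0,0,0],[0,0,0]]}'
python3 -c "
from h import *
st();plan([(0,0,76.7,np.pi/2)],FR)"
```

```text
t: 10.9
ee_pos: [552.8, 159.0, 86.1]
orientation: [[-0.167, 0.986, -0.001], [0.986, 0.167, 0.0], [0.0, -0.001, -1.0]]
force: [-1.6, -0.1, -4.0]
grip_width: 49.8
t 10.9 p [552.8 159.   86.1] yaw 1.739 z [-0.001  0.    -1.   ] F [-1.6 -0.1 -4. ] w 49.8 inframe [-0.6  0.1 86.1]
1 [-0.0, 0.002, 0.031] [-0.0002, -0.0, -0.0002]
```

```bash
python3 -m crank '{"gripper":[0,0,0],"linear":[[0,0.002,0.018],[0,0,0.01],[0,0,0]],"turn":[[0,0,0],[0,0,0],[0,0,0]]}'
python3 -m crank '{"gripper":[0,0,0],"linear":[[0,0,0.01],[0,0,0.006],[0,0,0]],"turn":[[0,0,0],[0,0,0],[0,0,0]]}'
python3 -c "
from h import *
st()"
```

```text
t: 11.28
ee_pos: [552.9, 158.9, 77.1]
orientation: [[-0.167, 0.986, -0.002], [0.986, 0.167, -0.0], [0.0, -0.002, -1.0]]
force: [-2.3, -0.3, -4.0]
grip_width: 49.8
t: 11.65
ee_pos: [553.0, 159.0, 76.9]
orientation: [[-0.167, 0.986, -0.002], [0.986, 0.167, 0.0], [0.0, -0.002, -1.0]]
force: [-1.8, 0.6, -5.0]
grip_width: 49.2
t 11.65 p [553.  159.   76.9] yaw 1.739 z [-0.002  0.    -1.   ] F [-1.8  0.6 -5. ] w 49.2 inframe [-0.4  0.1 76.9]
```

```bash
python3 -m crank '{"gripper":[0,0,0],"linear":[[0,0,0.015],[0,0,0.015],[0,0,0]],"turn":[[0,0,0],[0,0,0],[0,0,0]]}'
python3 -c "
from h import *
st()"
```

```text
t: 12.02
ee_pos: [553.0, 159.2, 74.3]
orientation: [[-0.168, 0.986, -0.002], [0.986, 0.168, 0.0], [0.0, -0.002, -1.0]]
force: [-0.6, -0.2, -4.0]
grip_width: 49.6
t 12.03 p [553.  159.2  74.3] yaw 1.739 z [-0.002  0.    -1.   ] F [-0.6 -0.2 -4. ] w 49.6 inframe [-0.4  0.3 74.3]
```

```bash
python3 -m crank '{"gripper":[0,0,0],"linear":[[0,0,0.012],[0,0,0.012],[0,0,0]],"turn":[[0,0,0],[0,0,0],[0,0,0]]}'
python3 -m crank '{"gripper":[0,0],"linear":[[0,0,0.012],[0,0,0]],"turn":[[0,0,0],[0,0,0]]}'
python3 -c "
from h import *
st()"
```

```text
t: 12.4
ee_pos: [553.0, 159.2, 72.5]
orientation: [[-0.168, 0.986, -0.002], [0.986, 0.168, 0.0], [0.0, -0.002, -1.0]]
force: [-1.5, -0.3, -4.1]
grip_width: 49.4
t: 12.65
ee_pos: [553.0, 159.2, 71.2]
orientation: [[-0.169, 0.986, -0.002], [0.986, 0.169, -0.0], [0.0, -0.002, -1.0]]
force: [-2.2, -0.1, -5.2]
grip_width: 49.4
t 12.65 p [553.  159.2  71.2] yaw 1.74 z [-0.002 -0.    -1.   ] F [-2.2 -0.1 -5.2] w 49.4 inframe [-0.4  0.3 71.2]
```

```bash
python3 - <<'E'
from h import *
s=arm.get_image("side"); c=arm.get_image("scene"); w=arm.get_image("wrist")
def cr(i,x,y,wd,h,f): return cv2.resize(i[y:y+h,x:x+wd],None,fx=f,fy=f,interpolation=cv2.INTER_CUBIC)
a=cr(s,195,220,80,80,5); b=cr(c,300,175,100,100,4); d=cr(w,210,80,150,100,2.6666)
cv2.imwrite("pics/c4.png",np.hstack([np.vstack([a,np.zeros((200,400,3),np.uint8)]),np.vstack([b,d[:200]])])[:600])
E
```

```text
(no output)
```

View pics/c4.png

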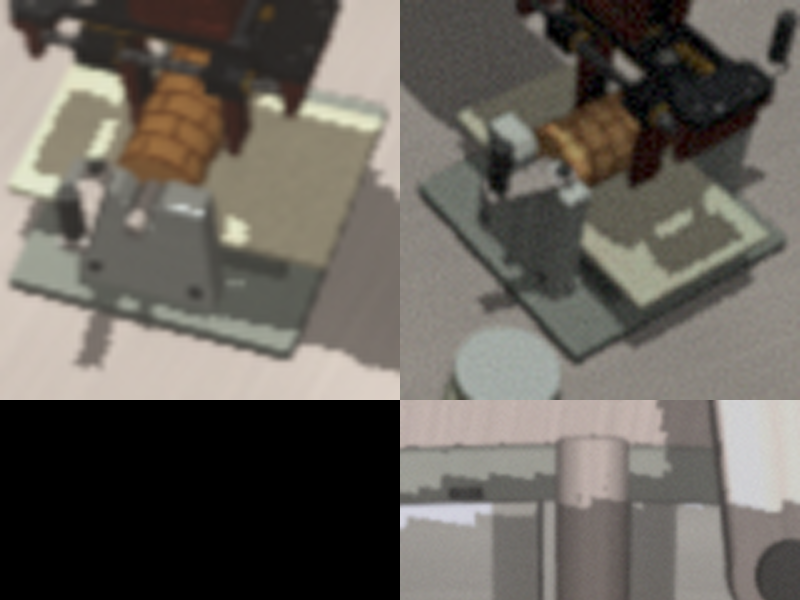

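```bash
python3 - <<'E'
from h import *
for z in (84,88,92,96,100): print(z,proj("side",place(FR,[(0,92,z)]))[0].round(1))
o=arm.get_obs();T=tool(o)
for x,y,z in [(-7,81,110),(-7,81,86),(7,81,110),(-6,92,92),(6,92,92),(-7,63,86),(7,81,102),(-7,81,102)]: print((x,y,z),((proj("wrist",place(FR,[(x,y,z)]),T)[0]-[210,80])*2.667+[400,400]).round(0))
E
python3 -m crank '{"gripper":[0,0,0],"linear":[[0,0,0.012],[0,0,0.012],[0,0,0]],"turn":[[0,0,0],[0,0,0],[0,0,0]]}'
```

```text
84 [221.7 267.6]
88 [221.5 266.8]
92 [221.4 266. ]
96 [221.2 265.2]
100 [221.1 264.3]
(-7, 81, 110) [541. 510.]
(-7, 81, 86) [549. 507.]
(7, 81, 110) [640. 510.]
(-6, 92, 92) [553. 440.]
(6, 92, 92) [628. 440.]
(-7, 63, 86) [549. 612.]
(7, 81, 102) [637. 509.]
(-7, 81, 102) [544. 509.]
t: 13.18
ee_pos: [552.9, 159.3, 68.7]
orientation: [[-0.169, 0.986, -0.003], [0.986, 0.169, -0.0], [0.0, -0.003, -1.0]]
force: [-1.1, -0.0, -5.4]
grip_width: 49.9
```

```bash
python3 - <<'E'
from h import *
st()
a=cv2.imread("pics/wrist3.png"); b=arm.get_image("wrist"); cv2.imwrite("pics/wrist5.png",b)
# drum region in wrist3 : c3 coords (145..315,130..300)*300/460+off
x0,x1,y0,y1=222,338,160,262
ga=cv2.cvtColor(a,6).astype(np.float32);gb=cv2.cvtColor(b,6).astype(np.float32)
m=np.zeros(ga.shape,np.uint8);m[y0:y1,x0:x1]=1
W=np.eye(2,3,dtype=np.float32)
cc,W=cv2.findTransformECC(ga,gb,W,cv2.MOTION_AFFINE,(3,200,1e-6),m,5)
print(cc,W)
for p in[(230,200),(330,200),(280,165),(280,255)]: print(p,W@[*p,1])
# predicted motion if roller slides up d in the grip
o=arm.get_obs();T=tool(o);R,t=T[:3,:3],T[:3,3]
for d in(0,4,8):
    for p in[(58,-15,-15.3-d-20),(58,15,-15.3-d-20),(0,0,-15.3-d-25)]: print(d,p,proj("wrist",(R@np.array(p)+t)[None],T)[0].round(1))
E
```

```text
t 13.18 p [552.9 159.3  68.7] yaw 1.741 z [-0.003 -0.    -1.   ] F [-1.1 -0.  -5.4] w 49.9 inframe [-0.4  0.4 68.7]
0.7258492645873347 [[  1.0537319   -0.04735968  -4.449473  ]
 [  0.01413493   1.0756139  -13.15414   ]]
(230, 200) [228.43693328 205.21966437]
(330, 200) [333.81012511 206.63315722]
(280, 165) [282.78111783 168.27992582]
(280, 255) [278.51874706 265.08517289]
0 (58, -15, -35.3) [243.  178.3]
0 (58, 15, -35.3) [318.2 178.4]
0 (0, 0, -40.3) [280.4 309.3]
4 (58, -15, -39.3) [241.9 180.3]
4 (58, 15, -39.3) [319.4 180.4]
4 (0, 0, -44.3) [280.4 314.4]
8 (58, -15, -43.3) [240.6 182.5]
8 (58, 15, -43.3) [320.6 182.6]
8 (0, 0, -48.3) [280.4 319.7]
```

The tool stopped following its commands at TCP z of about 77, which is the predicted bottoming height. Since then the pads have slid about 7 mm down the drum, which appears 5.4% larger in the wrist view. That puts the roller centre at about 91–92 mm, so it is bottomed. I'll release, back off and check.

```bash
python3 -m crank '{"gripper":[70,85,100,100],"linear":[[0,0,0],[0,0,0],[0,0,0],[0,0,0]],"turn":[[0,0,0],[0,0,0],[0,0,0],[0,0,0]]}'
python3 -m crank '{"gripper":[100,100,100,100,100],"linear":[[0,0,-0.05],[0,0,-0.15],[0,0,-0.18],[0,0,-0.15],[0,0,0]],"turn":[[0,0,0],[0,0,0],[0,0,0],[0,0,0],[0,0,0]]}'
python3 - <<'E'
from h import *
st(); o=arm.get_obs();T=tool(o); w=arm.get_image("wrist"); cv2.imwrite("pics/w6.png",w)
for z in (92,97):
    P=[(0,92,z),(-6,92,z),(6,92,z),(0,58,z+25),(-25,58,z),(25,58,z),(0,-92,z),(0,-58,z+25)]
    print(z,proj("wrist",place(FR,P),T).round(0).tolist())
v=cv2.resize(w[60:420,140:420],None,fx=1.65,fy=1.65,interpolation=cv2.INTER_CUBIC)
for u in proj("wrist",place(FR,[(0,92,92),(0,58,117),(-25,58,92),(25,58,92),(0,-58,117),(0,-92,92)]),T): cv2.drawMarker(v,tuple(int(round(a)) for a in (u-[140,60])*1.65),(255,0,0),0,8,1)
s=arm.get_image("side"); v2=cv2.resize(s[205:295,190:270],None,fx=4,fy=4,interpolation=cv2.INTER_CUBIC)
v2=cv2.copyMakeBorder(v2,0,v.shape[0]-v2.shape[0],0,0,0)
cv2.imwrite("pics/c6.png",np.hstack([v,v2]))
E
```

```text
t: 13.72
ee_pos: [555.3, 159.9, 67.6]
orientation: [[-0.169, 0.986, 0.0], [0.986, 0.169, 0.0], [0.0, 0.0, -1.0]]
force: [0.5, 0.3, -0.6]
grip_width: 85.4
t: 14.35
ee_pos: [555.7, 160.0, 235.0]
orientation: [[-0.169, 0.986, 0.002], [0.986, 0.169, 0.001], [0.001, 0.002, -1.0]]
force: [0.6, -0.6, -0.4]
grip_width: 87.5
t 14.35 p [555.7 160.  235. ] yaw 1.741 z [ 0.002  0.001 -1.   ] F [ 0.6 -0.6 -0.4] w 87.5 inframe [  2.5   0.5 235. ]
92 [[277.0, 106.0], [271.0, 106.0], [284.0, 106.0], [277.0, 144.0], [251.0, 142.0], [304.0, 142.0], [277.0, 285.0], [277.0, 267.0]]
97 [[277.0, 106.0], [271.0, 106.0], [284.0, 106.0], [277.0, 145.0], [250.0, 143.0], [305.0, 143.0], [277.0, 287.0], [277.0, 269.0]]
```

View pics/c6.png

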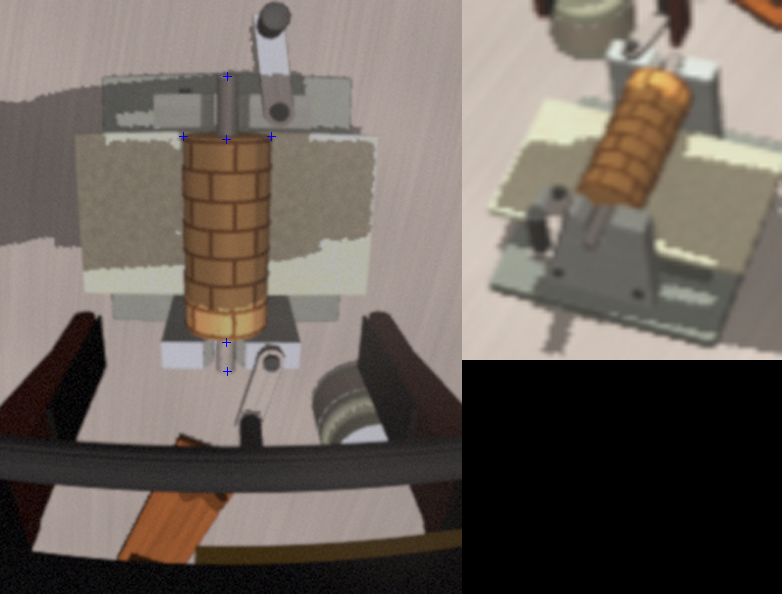

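The roller lies in both slots. In the wrist view the drum ends and axle ends match the marks for the seat at 92 mm ((227,76), (227,371)). Now the left keeper: push its post in -x from the +x side, then in -y.

```bash
python3 -c "
from h import *
h=np.pi/2
plan([(58,116,220,h,4),(58,116,130,h,3)],FR)"
```

```text
1 [0.096, 0.048, 0.009] [-0.0002, 0.0, 0.0]
2 [0.096, 0.048, 0.009] [-0.0002, 0.0, 0.0]
3 [0.096, 0.048, 0.009] [-0.0002, 0.0, 0.0]
4 [0.096, 0.048, 0.009] [-0.0002, 0.0, 0.0]
5 [0.0, -0.0, 0.1] [-0.0, -0.0, 0.0]
6 [0.0, -0.0, 0.1] [-0.0, -0.0, 0.0]
7 [0.0, -0.0, 0.1] [-0.0, -0.0, 0.0]
```

```bash
python3 -m crank '{"gripper":[0,0,0,0,0],"linear":[[0.1,0.05,0.009],[0.1,0.05,0.009],[0.1,0.05,0.009],[0.07,0.035,0],[0,0,0]],"turn":[[0,0,0],[0,0,0],[0,0,0],[0,0,0],[0,0,0]]}'
python3 -c "
from h import *
h=np.pi/2
st();plan([(58,116,130,h,1)],FR)"
```

```text
t: 15.08
ee_pos: [585.9, 278.9, 214.4]
orientation: [[-0.168, 0.986, -0.017], [0.986, 0.168, -0.006], [-0.004, -0.018, -1.0]]
force: [-0.6, -1.3, -0.6]
grip_width: 41.1
t 15.07 p [585.9 278.9 214.4] yaw 1.739 z [-0.017 -0.006 -1.   ] F [-0.6 -1.3 -0.6] w 41.1 inframe [ 52.2 112.7 214.4]
1 [0.012, 0.024, 0.281] [-0.0028, 0.0006, -0.0001]
```

```bash
python3 -m crank '{"gripper":[0,0,0,0,0],"linear":[[0.012,0.024,0.01],[0,0,0],[0,0,0.1],[0,0,0.1],[0,0,0]],"turn":[[-0.0028,0.0006,0],[0,0,0],[0,0,0],[0,0,0],[0,0,0]]}'
python3 -c "
from h import *
h=np.pi/2
st();plan([(58,116,130,h,1),(36,114,130,h,2),(14,101,130,h,2)],FR)"
```

```text
t: 15.7
ee_pos: [592.5, 279.8, 150.5]
orientation: [[-0.165, 0.986, 0.001], [0.986, 0.165, -0.0], [-0.0, 0.001, -1.0]]
force: [-0.0, -0.1, 0.5]
grip_width: 0.0
t 15.7 p [592.5 279.8 150.5] yaw 1.736 z [ 0.001 -0.    -1.   ] F [-0.  -0.1  0.5] w 0.0 inframe [ 58.8 112.5 150.5]
1 [0.012, -0.003, 0.068] [0.0002, 0.0001, -0.0006]
2 [-0.003, -0.037, 0.0] [-0.0, 0.0, -0.0]
3 [-0.003, -0.037, 0.0] [-0.0, 0.0, -0.0]
4 [-0.022, -0.037, 0.0] [0.0, -0.0, -0.0]
5 [-0.022, -0.037, 0.0] [0.0, -0.0, -0.0]
```

```bash
python3 -m crank '{"gripper":[0,0],"linear":[[0.012,-0.003,0.065],[0,0,0]],"turn":[[0,0,0],[0,0,0]]}'
python3 -m crank '{"gripper":[0,0,0,0,0],"linear":[[-0.003,-0.04,0],[-0.003,-0.04,0],[-0.022,-0.04,0],[-0.025,-0.04,0],[0,0,0]],"turn":[[0,0,0],[0,0,0],[0,0,0],[0,0,0],[0,0,0]]}'
python3 -c "
from h import *
h=np.pi/2
st();plan([(14,101,130,h,1)],FR)"
```

```text
t: 15.95
ee_pos: [591.8, 283.1, 131.7]
orientation: [[-0.164, 0.987, 0.003], [0.987, 0.164, 0.001], [0.0, 0.003, -1.0]]
force: [-0.4, 0.2, 0.4]
grip_width: 0.1
t: 16.58
ee_pos: [545.7, 258.6, 134.2]
orientation: [[-0.164, 0.986, 0.009], [0.986, 0.164, 0.003], [0.001, 0.009, -1.0]]
force: [-0.2, 0.4, -0.6]
grip_width: 0.4
t 16.57 p [545.7 258.6 134.2] yaw 1.736 z [ 0.009  0.003 -1.   ] F [-0.2  0.4 -0.6] w 0.4 inframe [  9.2  99.5 134.2]
1 [0.005, 0.016, 0.014] [0.0015, -0.0002, -0.0006]
```

```bash
python3 -m crank '{"gripper":[0,0,0,0,0],"linear":[[0,0.04,0.01],[0.09,0,0],[0.01,-0.06,0],[0,-0.06,0],[0,0,0]],"turn":[[0.001,0,0],[0,0,0],[0,0,0],[0,0,0],[0,0,0]]}'
python3 -c "
from h import *
h=np.pi/2
st();plan([(-16,110,130,h,1),(-17,92,130,h,2)],FR)"
```

```text
t: 17.2
ee_pos: [516.0, 283.5, 130.1]
orientation: [[-0.163, 0.987, -0.001], [0.987, 0.163, 0.0], [0.0, -0.001, -1.0]]
force: [-0.4, 0.4, -0.4]
grip_width: 0.6
t 17.2 p [516.  283.5 130.1] yaw 1.735 z [-0.001  0.    -1.   ] F [-0.4  0.4 -0.4] w 0.6 inframe [-16.  129.  130.1]
1 [-0.063, 0.0, 0.0] [-0.0002, -0.0001, -0.0008]
2 [-0.03, -0.002, -0.0] [0.0, 0.0, 0.0]
3 [-0.03, -0.002, -0.0] [0.0, 0.0, 0.0]
```

```bash
python3 -m crank '{"gripper":[0,0,0,0],"linear":[[-0.05,0,0],[-0.04,0,0],[-0.03,-0.002,0],[0,0,0]],"turn":[[0,0,0],[0,0,0],[0,0,0],[0,0,0]]}'
python3 -c "
from h import *
st()"
python3 -m crank '{"gripper":[0,0],"linear":[[-0.02,0,0],[0,0,0]],"turn":[[0,0,0],[0,0,0]]}'
python3 -c "
from h import *
st()"
```

```text
t: 17.7
ee_pos: [520.5, 245.4, 130.3]
orientation: [[-0.161, 0.987, -0.004], [0.987, 0.161, 0.002], [0.003, -0.004, -1.0]]
force: [-0.8, 0.1, -0.3]
grip_width: 0.5
t 17.7 p [520.5 245.4 130.3] yaw 1.733 z [-0.004  0.002 -1.   ] F [-0.8  0.1 -0.3] w 0.5 inframe [-17.9  90.7 130.3]
t: 17.95
ee_pos: [520.6, 245.5, 130.6]
orientation: [[-0.157, 0.988, -0.005], [0.987, 0.157, 0.013], [0.014, -0.003, -1.0]]
force: [-1.2, 0.3, 0.0]
grip_width: 0.5
t 17.95 p [520.6 245.5 130.6] yaw 1.729 z [-0.005  0.013 -1.   ] F [-1.2  0.3  0. ] w 0.5 inframe [-17.7  90.8 130.6]
```

```bash
python3 -m crank '{"gripper":[0,0],"linear":[[-0.03,0,0],[-0.02,0,0]],"turn":[[0,0,0],[0,0,0]]}'
python3 -m crank '{"gripper":[0,0,0,0],"linear":[[0.05,0,0],[0.05,0,-0.05],[0,0,-0.18],[0,0,-0.12]],"turn":[[0,0,0],[0,0,0],[0,0,0],[0,0,0]]}'
python3 -c "
from h import *
h=np.pi/2
st();plan([(50,-114,220,h)],FR)
im=arm.get_image('scene');cv2.imwrite('pics/s7.png',im);im=arm.get_image('wrist');cv2.imwrite('pics/w7.png',im)
print(proj('wrist',place(FR,[(28,72,117),(-17,72,117.5),(-17,72,157.5)]),tool(arm.get_obs())).round(1))"
```

```text
t: 18.2
ee_pos: [521.0, 244.4, 131.0]
orientation: [[-0.151, 0.989, -0.007], [0.988, 0.151, 0.036], [0.037, -0.001, -0.999]]
force: [-9.0, 34.3, -5.4]
grip_width: 0.3
t: 18.7
ee_pos: [516.5, 271.9, 239.2]
orientation: [[-0.153, 0.988, -0.01], [0.988, 0.153, 0.033], [0.034, -0.004, -0.999]]
force: [0.3, -0.3, -0.4]
grip_width: 0.3
t 18.7 p [516.5 271.9 239.2] yaw 1.724 z [-0.01   0.033 -0.999] F [ 0.3 -0.3 -0.4] w 0.3 inframe [-17.3 117.5 239.2]
1 [-0.154, 0.047, 0.007] [-0.0001, -0.0011, -0.0005]
2 [-0.154, 0.047, 0.008] [-0.0001, -0.0011, -0.0005]
3 [-0.154, 0.046, 0.01] [-0.0001, -0.0011, -0.0005]
4 [-0.154, 0.046, 0.011] [-0.0001, -0.0011, -0.0005]
5 [-0.154, 0.045, 0.012] [-0.0001, -0.0011, -0.0005]
[[325.5 256.3]
 [279.1 257.4]
 [279.  275.7]]
```

The left post took 34 N against its stop, so it is fully closed. Now the right one.

```bash
python3 -m crank '{"gripper":[0,0,0,0,0],"linear":[[-0.154,0.047,0.007],[-0.154,0.047,0.008],[-0.154,0.046,0.01],[-0.154,0.046,0.011],[-0.1,0.045,0.012]],"turn":[[0,-0.0011,-0.0005],[0,-0.0011,-0.0005],[0,-0.0011,-0.0005],[0,-0.0011,-0.0005],[0,-0.0011,-0.0005]]}'
python3 -m crank '{"gripper":[0],"linear":[[0,0,0]],"turn":[[0,0,0]]}'
python3 -c "
from h import *
h=np.pi/2
st();plan([(50,-114,200,h,1)],FR)"
```

```text
t: 19.42
ee_pos: [623.4, 67.0, 223.1]
orientation: [[-0.172, 0.985, 0.004], [0.985, 0.172, -0.002], [-0.002, 0.004, -1.0]]
force: [-0.2, 0.5, -0.4]
grip_width: 0.4
t: 19.55
ee_pos: [623.9, 64.9, 222.3]
orientation: [[-0.169, 0.986, 0.003], [0.986, 0.169, -0.002], [-0.003, 0.003, -1.0]]
force: [-0.3, 0.1, -0.4]
grip_width: 0.5
t 19.55 p [623.9  64.9 222.3] yaw 1.741 z [ 0.003 -0.002 -1.   ] F [-0.3  0.1 -0.4] w 0.5 inframe [  53.7 -104.6  222.3]
1 [-0.031, -0.013, 0.074] [0.0005, 0.0005, 0.0002]
```

```bash
python3 -m crank '{"gripper":[0,0,0,0,0],"linear":[[-0.031,-0.003,0.07],[0,0,0.1],[0,0,0.1],[0,0,0.03],[0,0,0]],"turn":[[0.0005,0.0005,0],[0,0,0],[0,0,0],[0,0,0],[0,0,0]]}'
python3 -c "
from h import *
h=np.pi/2
st();plan([(52,-114,130,h,1),(30,-112,130,h,2),(14,-101,130,h,2)],FR)"
```

```text
t: 20.18
ee_pos: [620.8, 57.2, 125.8]
orientation: [[-0.173, 0.985, -0.005], [0.985, 0.173, 0.0], [0.001, -0.005, -1.0]]
force: [0.2, 1.1, 0.2]
grip_width: 0.2
t 20.18 p [620.8  57.2 125.8] yaw 1.744 z [-0.005  0.    -1.   ] F [0.2 1.1 0.2] w 0.2 inframe [  49.3 -111.7  125.8]
1 [-0.008, 0.009, -0.014] [-0.0008, -0.0001, 0.0007]
2 [0.003, -0.037, -0.0] [0.0, 0.0, -0.0]
3 [0.003, -0.037, -0.0] [0.0, 0.0, -0.0]
4 [0.018, -0.027, -0.0] [0.0, 0.0, -0.0]
5 [0.018, -0.027, -0.0] [0.0, 0.0, -0.0]
```

```bash
python3 -m crank '{"gripper":[0,0,0,0,0],"linear":[[-0.004,-0.03,-0.015],[0.005,-0.035,0],[0.015,-0.035,0],[0.02,-0.03,0],[0,0,0]],"turn":[[-0.0008,0,0.0007],[0,0,0],[0,0,0],[0,0,0],[0,0,0]]}'
python3 -c "
from h import *
st()"
```

```text
t: 20.8
ee_pos: [579.7, 62.0, 134.2]
orientation: [[-0.169, 0.986, 0.007], [0.986, 0.169, 0.002], [0.0, 0.007, -1.0]]
force: [-0.5, 0.3, 0.4]
grip_width: 0.5
t 20.8 p [579.7  62.  134.2] yaw 1.74 z [ 0.007  0.002 -1.   ] F [-0.5  0.3  0.4] w 0.5 inframe [   9.6 -100.   134.2]
```

Symmetric result: finger at (9.6, -100). Go round to the outside and push in +y.

```bash
python3 -m crank '{"gripper":[0,0,0,0,0],"linear":[[0,0.04,0.01],[-0.09,0,0],[-0.01,-0.06,0],[0,-0.06,0],[0,0,0]],"turn":[[0.001,0,0],[0,0,0],[0,0,0],[0,0,0],[0,0,0]]}'
python3 -c "
from h import *
st();plan([(-17,-110,130,np.pi/2,1)],FR)"
```

```text
t: 21.42
ee_pos: [560.8, 28.6, 130.0]
orientation: [[-0.169, 0.986, -0.003], [0.986, 0.169, 0.001], [0.001, -0.003, -1.0]]
force: [1.1, 0.7, -0.1]
grip_width: 0.0
t 21.43 p [560.8  28.6 130. ] yaw 1.74 z [-0.003  0.001 -1.   ] F [ 1.1  0.7 -0.1] w 0.0 inframe [ -14.6 -129.8  130. ]
1 [0.066, -0.008, 0.0] [-0.0004, -0.0002, 0.0001]
```

```bash
python3 -m crank '{"gripper":[0,0,0,0],"linear":[[0.05,-0.006,0],[0.04,0,0],[0.03,0,0],[0,0,0]],"turn":[[0,0,0],[0,0,0],[0,0,0],[0,0,0]]}'
python3 -m crank '{"gripper":[0,0,0],"linear":[[0.02,0,0],[0.02,0,0],[0.03,0,0]],"turn":[[0,0,0],[0,0,0],[0,0,0]]}'
python3 -c "
from h import *
st()"
```

```text
t: 21.92
ee_pos: [550.8, 65.4, 129.3]
orientation: [[-0.17, 0.985, -0.008], [0.985, 0.17, -0.003], [-0.001, -0.008, -1.0]]
force: [-1.5, -0.5, 1.6]
grip_width: 0.7
t: 22.3
ee_pos: [550.1, 69.6, 129.7]
orientation: [[-0.182, 0.983, -0.004], [0.983, 0.181, -0.032], [-0.031, -0.01, -0.999]]
force: [6.5, -61.1, 0.6]
grip_width: 1.1
t 22.3 p [550.1  69.6 129.7] yaw 1.753 z [-0.004 -0.032 -0.999] F [  6.5 -61.1   0.6] w 1.1 inframe [-18.3 -87.5 129.7]
```

It reached the stop at 61 N on the finger tips, under the 120 N wrist limit. Backing off and checking.

```bash
python3 -m crank '{"gripper":[0,0,0,0,0],"linear":[[-0.06,0,0],[-0.04,0,-0.03],[0,0,-0.15],[0,0,-0.18],[0,0,0]],"turn":[[0,0,0],[0,0,0],[0,0,0],[0,0,0],[0,0,0]]}'
python3 -m crank '{"gripper":[0,0,0,0,0],"linear":[[-0.1,-0.1,-0.1],[-0.1,-0.12,-0.1],[-0.15,-0.1,-0.05],[-0.1,0,0],[0,0,0]],"turn":[[0,0,0],[0,0,0],[0,0,0],[0,0,0],[0,0,0]]}'
python3 - <<'E'
from h import *
st()
def cr(n,x,y,w,h,f):
    i=arm.get_image(n);cv2.imwrite(f"pics/{n}8.png",i)
    q=cv2.resize(i[y:y+h,x:x+w],None,fx=f,fy=f,interpolation=cv2.INTER_CUBIC)
    for u in proj(n,place(FR,[(-17,72,157.5),(-17,-72,157.5),(0,92,92),(0,-92,92)])): cv2.drawMarker(q,tuple(int(round(a)) for a in (u-[x,y])*f),(255,0,0),0,7,1)
    return q
a=cr("side",190,185,95,110,4.2);b=cr("scene",290,165,115,130,3.5538)
cv2.imwrite("pics/c8.png",np.hstack([a[:460],b[:460]]) if a.shape[0]>=460 and b.shape[0]>=460 else np.hstack([cv2.resize(a,(399,462)),cv2.resize(b,(409,462))]))
E
```

```text
t: 22.92
ee_pos: [558.9, 43.0, 243.9]
orientation: [[-0.178, 0.984, 0.001], [0.984, 0.178, -0.029], [-0.029, -0.004, -1.0]]
force: [1.3, -0.7, -0.2]
grip_width: 0.8
t: 23.55
ee_pos: [486.8, -105.2, 324.4]
orientation: [[-0.181, 0.983, 0.003], [0.983, 0.181, -0.026], [-0.026, -0.002, -1.0]]
force: [-0.4, -0.1, -0.6]
grip_width: 0.5
t 23.55 p [ 486.8 -105.2  324.4] yaw 1.753 z [ 0.003 -0.026 -1.   ] F [-0.4 -0.1 -0.6] w 0.5 inframe [-110.1 -249.2  324.4]
```

View pics/c8.png

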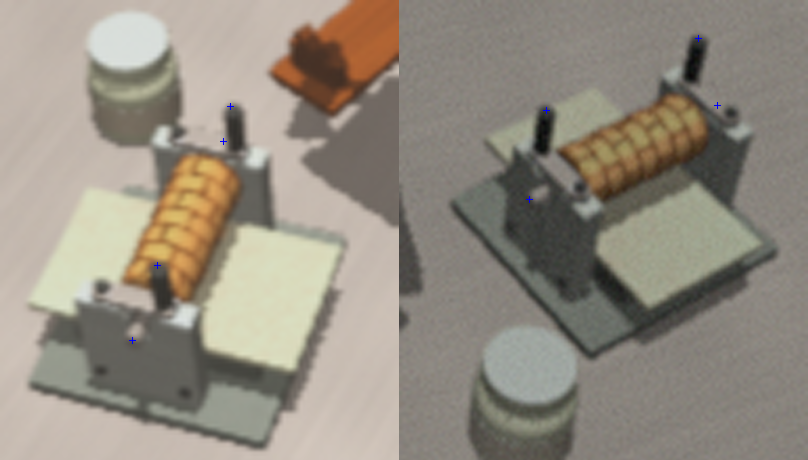

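Both posts sit on the predicted closed positions within about 1 px, and the jar is where it was. One last enlarged check on axle depth, plus a numeric check of the bystanders.

```bash
python3 - <<'E'
from h import *
th=np.linspace(0,2*np.pi,40)
def mk(n,x,y,sgn):
    i=cv2.imread(f"pics/{n}8.png"); f=13
    q=cv2.resize(i[y:y+22,x:x+28],None,fx=f,fy=f,interpolation=cv2.INTER_CUBIC); r=q.copy()
    for z,c in((92,(0,255,0)),(100,(0,0,255))):
        P=place(FR,np.c_[6*np.cos(th),np.full(40,92*sgn),z+6*np.sin(th)])
        cv2.polylines(r,[np.round((proj(n,P)-[x,y]+.5)*f).astype(int)],True,c,1)
    return np.hstack([q,r])
u=proj("side",place(FR,[(0,92,92)]))[0];w=proj("scene",place(FR,[(0,-92,92)]))[0]
cv2.imwrite("pics/c9.png",np.vstack([mk("side",int(u[0])-14,int(u[1])-12,1),mk("scene",int(w[0])-14,int(w[1])-12,-1)]))
for n in("scene","side"):
    a=cv2.imread(f"pics/{n}0.png");b=cv2.imread(f"pics/{n}8.png")
    for k,(x,y) in {"scene":{"bottle":(423,185),"jar":(325,278),"spool":(139,288)},"side":{"bottle":(193,320),"jar":(221,205),"spool":(314,144)}}[n].items():
        t=a[y-18:y+18,x-14:x+14]; r=cv2.matchTemplate(b[y-28:y+28,x-24:x+24],t,cv2.TM_CCOEFF_NORMED); _,m,_,l=cv2.minMaxLoc(r); print(n,k,round(m,3),l[0]-10,l[1]-10)
E
```

```text
scene bottle 0.992 0 0
scene jar 0.995 0 0
scene spool 0.993 0 0
side bottle 1.0 0 0
side jar 0.991 0 0
side spool 1.0 0 0
```

View pics/c9.png

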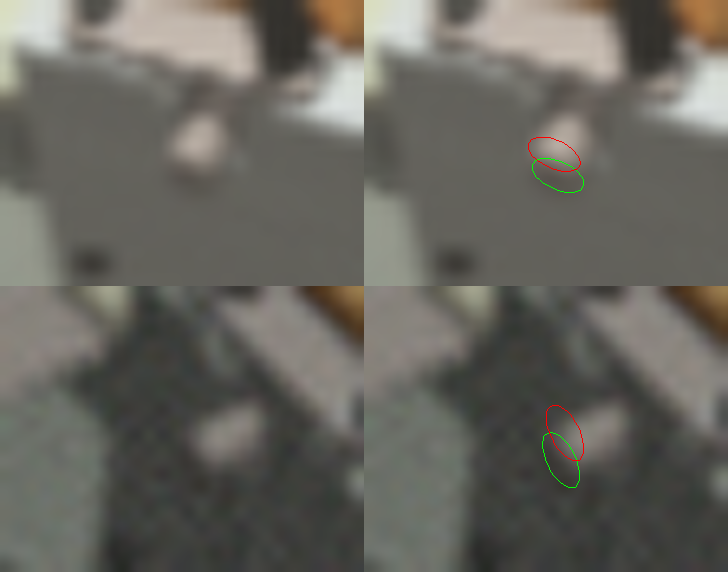

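The bystanders have not moved (0 px). The left axle end fits z=92. The right end is less clear, so I'll measure the height of both ends from the drum's orange silhouette.

```bash
python3 - <<'E'
from h import *
th=np.linspace(0,2*np.pi,120)
for n in("scene","side"):
    i=cv2.imread(f"pics/{n}8.png"); x0,x1,y0,y1=(290,405,165,255) if n=="scene" else (195,265,210,275)
    f=4; c=cv2.resize(i[y0:y1,x0:x1],None,fx=f,fy=f,interpolation=cv2.INTER_CUBIC).astype(int)
    m=((c[...,2]-c[...,0])>45).astype(np.uint8)
    k,lab,s,_=cv2.connectedComponentsWithStats(m); j=1+np.argmax(s[1:,4]); m=(lab==j)
    # predicted hull for z=86,92,98; compare both side edges along the axle
    for z in(86,92,98):
        A=lambda y:(proj(n,place(FR,np.c_[25*np.cos(th),np.full(120,y),z+25*np.sin(th)]))-[x0,y0]+.5)*f
        h=cv2.convexHull(np.vstack([A(-58),A(58)]).astype(np.float32)).astype(int); M=np.zeros(m.shape,np.uint8); cv2.fillPoly(M,[h],1)
        out=[]
        for y in(-40,-20,0,20,40):   # scan perpendicular to projected axis
            p=(proj(n,place(FR,[(0,y,z)]))[0]-[x0,y0]+.5)*f; q=(proj(n,place(FR,[(0,y+5,z)]))[0]-[x0,y0]+.5)*f
            d=(q-p)/np.linalg.norm(q-p); nn=np.array([d[1],-d[0]]); nn*= -np.sign(nn[1]) if n=="scene" else np.sign(nn[0])
            t=np.arange(-60,60); X=np.round(p+t[:,None]*nn).astype(int)
            a=t[m[X[:,1].clip(0,m.shape[0]-1),X[:,0].clip(0,m.shape[1]-1)]];b=t[M[X[:,1].clip(0,M.shape[0]-1),X[:,0].clip(0,M.shape[1]-1)]>0]
            out.append(((a.min()-b.min())/f,(a.max()-b.max())/f))
        print(n,z,np.round(out,1).tolist())
E
```

```text
scene 86 [[6.2, 1.0], [2.5, 0.5], [3.8, 0.5], [3.0, 0.5], [2.0, 0.2]]
scene 92 [[2.8, -0.5], [1.8, -0.5], [2.2, -0.5], [3.0, -0.8], [1.0, -0.5]]
scene 98 [[1.0, -2.0], [1.2, -2.2], [1.0, -1.8], [1.2, -2.0], [0.8, -2.0]]
side 86 [[-1.0, -1.5], [-1.2, -0.5], [-1.0, -1.2], [-1.2, -1.0], [-1.2, -1.5]]
side 92 [[0.0, -0.5], [-0.2, 0.2], [0.0, -0.2], [-0.8, -0.2], [-0.5, -0.5]]
side 98 [[0.8, -0.2], [1.0, 0.5], [0.2, 0.0], [0.0, 0.2], [0.2, -0.2]]
```

The drum's upper edge is level along its length and fits z of about 90–92 mm, so both ends are bottomed. Handing in.

```bash
python3 -c "
from h import *
st();print(arm.sign_off())"
```

```text
t 23.65 p [ 486.5 -103.7  324. ] yaw 1.755 z [ 0.002 -0.026 -1.   ] F [0.6 0.7 0.3] w 0.4 inframe [-110.1 -247.7  324. ]
the job is handed in; nothing more can be done
None
```

The brick-pattern roller is in the frame with both keepers closed over its axle, and I handed the job in at 23.7 s. I opened the left keeper, moved the roller from its rest into both slots, released it, then pushed the left and right keepers to their stops.

**Last checks:**
- **Keepers:** both posts sit on their predicted closed positions to about 1 px.
- **Roller height:** the drum's upper edge is level in the scene camera and fits a centre height of about 90–92 mm, against 92 mm when bottomed. The side camera agrees within about half a pixel.
- **Bystanders:** the bottle, jar and spool show no movement (0 px) in both cameras.
- **Robot:** it was clear of everything at hand-in.

**What disagreed or was less clean:**
- **Lowering:** the force reading did not show the roller reaching the slot bottoms, so I kept lowering and the pads slid about 7–8 mm down the drum before I released it. I judged that it had bottomed from the height where the tool stopped following and from the wrist pictures.
- **Right axle end:** the close-up of this end alone did not settle its depth; the drum outline did.
- **Force at the stops:** the fingertips pushed the posts with 34 N on the left and 61 N on the right, below the 120 N wrist limit. The 61 N is above the 40 N limit for the arm and gripper body; I took that limit not to cover the fingertips.

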